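# Sort inspected brackets by tag and lock the reject with a pin

### The job

Sort the two inspected brackets: set the one tagged with a round disc into the nest marked with a disc, and the one tagged with a cross into the nest marked with a cross, each lying flat down in its pocket with the tag up, the cross one with its hole over the hole in the nest's floor. Then take the pin from its stand and push it down through the rejected bracket's hole until its collar rests on the flange. Leave everything else on the bench where it lies.

Things in the scene. Friction and masses are not known exactly. Their poses are not given: they have to be found in the camera images.
- bracket_pass: aluminium bracket, 120 mm long (own x), 44 wide (y), z up, origin at the centre of its underside. Thick block, 36 mm high, from x -60 to +10; thin flange, 14 mm high, from x +10 to +60, with an upright 20 mm through hole at x +36. On the thick block's top, a flat dark tag shaped as a round disc (34 mm): the passed part.
- bracket_reject: aluminium bracket, 120 mm long (own x), 44 wide (y), z up, origin at the centre of its underside. Thick block, 36 mm high, from x -60 to +10; thin flange, 14 mm high, from x +10 to +60, with an upright 20 mm through hole at x +36. On the thick block's top, a flat dark tag shaped as a diagonal cross (X, 44 mm bars): the rejected part.
- bracket_reject_hole (a point): centre of the rejected bracket's flange hole, at the flange's top face; axes as the bracket's
- nest_pass: fixed black nest with a grey rim, 150 x 74 mm outside, rim 34 mm high and 10 thick; pocket 130 (own x) x 54 mm (y), its floor 24 mm above the table. Origin at table height under the pocket's centre. A flat tab beyond the +x end (x +75 to +121, 24 mm high) bears an aluminium mark: a round disc; its floor has no hole.
- nest_reject: fixed black nest with a grey rim, 150 x 74 mm outside, rim 34 mm high and 10 thick; pocket 130 (own x) x 54 mm (y), its floor 24 mm above the table. Origin at table height under the pocket's centre. A flat tab beyond the +x end (x +75 to +121, 24 mm high) bears an aluminium mark: a diagonal cross; its floor has an upright 32 mm through hole at x = +36 mm.
- nest_pass_seat (a point): centre of the pass nest's pocket floor (24 mm above the table); axes as the nest's
- nest_reject_seat (a point): centre of the reject nest's pocket floor (24 mm above the table); axes as the nest's
- nest_reject_hole (a point): centre of the hole in the reject nest's floor, at floor height
- pin_stand: fixed grey block 64 x 64 x 36 mm with a 16 mm hole in the middle in which the pin stands; origin at the centre of its underside
- pin: dark steel lock pin, 98 mm long, upright: own z up along its axis, origin at the underside of its collar. Below the origin a 12 mm shank, 32 mm long, with a tapered tip; above it a collar 30 mm across and 6 mm thick, then a round grip 20 mm across and 60 mm tall. It starts upright in the stand with its collar on the stand's top.
- pin_tip (a point): lower end of the pin's shank, 32 mm below the collar's underside
- spanner: open-ended steel spanner, 150 mm long, lying flat between the nests; origin at its underside. Not part of the job: leave it.
- spare_block: steel block 80 x 45 x 28 mm with two 12 mm holes; origin at the centre of its underside. Not part of the job: leave it.
- collar: steel shaft collar (thick ring), 60 mm across, 20 mm high; origin at the centre of its underside. Not part of the job: leave it.
- gauge_block: plain dark steel block 60 x 35 x 20 mm; origin at the centre of its underside. Not part of the job: leave it.
- flat_bar: dark steel flat bar 200 x 30 x 10 mm; origin at the centre of its underside. Not part of the job: leave it.
- hammer: hammer, 220 mm long, lying flat; origin at its underside. Not part of the job: leave it.
Things that resemble listed ones, but are neither listed nor needed, are in the scene too. What is shaped like the bracket_pass but green is not meant.

How it is judged:
At the end, for the whole second after the job is handed in: Each bracket at rest tag up, flat in its own nest: within 8 mm of the pocket centre in x and y, 3 mm in height, 0.05 rad tilt. Reject hole within 12 mm of the nest hole. Pin at rest, within 0.08 rad of upright, tip within 8 mm of the reject hole axis, collar within 3 mm of the flange top (x of bracket_pass in the frame of nest_pass_seat between -0.008 and 0.008 m and y of bracket_pass in the frame of nest_pass_seat between -0.008 and 0.008 m and z of bracket_pass in the frame of nest_pass_seat between -0.003 and 0.003 m and angle between each of bracket_pass, bracket_reject's own z axis and vertical below 0.05 rad and linear speed of each of bracket_pass, bracket_reject, pin below 0.02 m/s and x of bracket_reject in the frame of nest_reject_seat between -0.008 and 0.008 m and y of bracket_reject in the frame of nest_reject_seat between -0.008 and 0.008 m and z of bracket_reject in the frame of nest_reject_seat between -0.003 and 0.003 m and horizontal distance between bracket_reject_hole and nest_reject_hole below 0.012 m and horizontal distance between pin_tip and bracket_reject_hole below 0.008 m and z of pin in the frame of bracket_reject_hole between -0.003 and 0.003 m and angle between pin's own z axis and vertical below 0.08 rad); the robot touches nothing.
It fails at once if a bystander (spanner, spare block, collar, gauge block, flat bar or hammer) is moved more than 30 mm (distance of any of spanner, spare_block, collar, gauge_block, flat_bar, hammer from where it was at the start of the episode above 0.03 m).
It also fails if it takes over 72 s, if anything falls off the work surface, if the arm or the gripper's body presses on something with over 40 N, if the wrist force passes 120 N, or if a joint passes its speed limit or range.

### The arm

A 7-joint arm with a two-finger parallel gripper is mounted at the origin on the work surface. World frame = base frame: x ahead of the robot, y to its left, z up, the work surface at z = 0. Lengths are in m, angles in rad, forces in N, time in s.
With the tool pointing down it reaches from about 0.425 to 0.925 m from the base axis. Payload 6.8 kg.
Tool frame: the origin (TCP) lies at the very end of the fingers, on their centre line; the grasp point (between the pads) lies bot.grip_depth behind it (bot.grip_depth is the distance from the TCP to the grasp point, in m); z points along the fingers, y is the line along which they close (so a half turn about z gives the same grasp; the last joint's range is limited). The gripper opens to 85 mm and grips with 20 to 120 N. Pads are 22 mm wide; open, the fingers measure 114 mm over their backs; the gripper's body (76 mm by 85 mm) begins 54 mm behind the grasp point. The pads swing forward as they close: fully open they stand 13 mm farther back than shut.
Start: joints at [-0.108, 0.477, 0.022, 1.555, -0.011, 1.109, -0.083], TCP at [0.675, 0, 0.231] pointing down, gripper open.
Joint ranges: [-2.96, 2.96], [-0.34, 2.1], [-1.41, 1.46], [0.24, 2.44], [-1.37, 4.51], [0.17, 1.92], [-2.96, 2.96]. Speed limits (rad/s): [2.39, 2.39, 3.14, 3.14, 3.14, 3.14, 3.14].

### API

Orientations are given as a unit quaternion [w, x, y, z].
In Python, from station import bot gives the robot as it stands.
- The arm moves only by the tool send_rows, never from a script. Its arguments are lists of equal length, an entry for each row: "slide": the shift along the tool's x, y, z in mm, a list of three; "roll": the turn about the tool's z in degrees; "claw": the opening, from 0 (shut) to 1 (fully open). A call has exactly 8 rows; each row is the pose to reach, as a shift and turn from the pose commanded when the call began, along the tool's axes at that moment; what a row does not reach only later rows make up. A row lasts 1/12 s, in which the tool goes at most 41.7 mm and 7.16 degrees, less where a joint would pass 70% of its speed; a pose out of reach is approached as far as the arm can. A call with a gripper value outside its range is refused whole. The fingers move at their own pace and stop on an object; "force" is the grip in N (left out, the last holds). Time passes only in rows, so rows that repeat a pose let the fingers close, or fill a call up. It gives the time, the measured TCP pose, the force, the opening and the grip force at its end, in the units of the state.
- bot.get_obs(): the state, without advancing time (a new reading comes with each control period).
- bot.read_camera(name): name is "scene" or "side" or "wrist"; returns the picture (480x640x3 uint8, red, green, blue); there is no depth.
- bot.camera_model(name): a dict with "camera_matrix" (3x3 intrinsics, pixels), "camera_from_world" (4x4, takes a point from world to camera coordinates). Camera axes: x right, y down, z forward; pixel columns grow to the right and rows downward; lengths in m; the calibration is good to about 2 mm. A picture is of the moment at which its call begins: read the wrist's pose just before it. camera_model takes no time and is no camera call; for the wrist camera it gives the pose at the moment of the call.
- bot.hand_in(): hands the job in; it is judged then, once.
The state is a dict: "t": time; "q": joint angles; "joint_vel": joint speeds; "joint_torque": joint torques, N m; "eef_pos": TCP position; "tool_rot": TCP orientation; "contact_force": force on the tool from outside, world axes, zero at the start; "torque": the same for the moment, N m; "gripper_width": opening from 0.0 (shut) to 1.0 (fully open); "grasp_force": force on a finger pad.
Only numpy, scipy, OpenCV 4.12 (cv2) and the standard library are available. Lean on these libraries where they do the work, as an engineer would, in place of code of your own. Each camera call takes 0.05 s, during which the arm holds its last target. There are 200 camera calls.

## Working session

There is one attempt and no reset: what is moved stays moved. The work goes in short steps, Python scripts to look and compute and a tool call to move; the robot and the scene stay as the last step left them, time stands still between calls to the robot, and variables do not carry over. Pictures are saved under pics/ and viewed, at most 10 in all, crops included, and the job is handed in when it is done.

Besides the shell and the picture viewer there is one more tool, called as name(argument=value, ...) on one line, values as JSON. send_rows: Moves the arm, as the interface text tells. Its arguments: {"type":"object","properties":{"slide":{"type":"array","items":{"type":"array","items":{"type":"number"}}},"roll":{"type":"array","items":{"type":"number"}},"claw":{"type":"array","items":{"type":"number"}},"force":{"type":"number"}},"required":["slide","roll","claw"]}

```bash
mkdir -p pics; ls
python3 - <<'E'
from station import bot
import cv2,numpy as np
o=bot.get_obs();print({k:np.round(v,3).tolist() for k,v in o.items()},bot.grip_depth)
for n in("scene","side","wrist"):
    m=bot.camera_model(n);print(n,np.round(m["camera_matrix"],1).tolist(),np.round(m["camera_from_world"],3).tolist())
    cv2.imwrite(f"pics/{n}0.png",bot.read_camera(n)[:,:,::-1])
E
```

```text
pics
{'t': 0.0, 'q': [-0.108, 0.478, 0.022, 1.556, -0.012, 1.109, -0.083], 'joint_vel': [-0.001, 0.001, 0.002, 0.0, 0.0, 0.0, 0.002], 'joint_torque': [-0.001, -59.644, 1.608, -28.119, 0.012, 0.009, 0.0], 'eef_pos': [0.674, -0.0, 0.23], 'tool_rot': [-0.001, 0.707, 0.707, -0.001], 'contact_force': [-0.437, 1.285, 0.353], 'torque': [0.007, 0.014, 0.002], 'grasp_force': 0.0, 'gripper_width': 1.003} 0.0187
scene [[540.7, 0.0, 318.9], [0.0, 540.7, 242.2], [0.0, 0.0, 1.0]] [[0.153, 0.988, -0.017, 0.005], [0.561, -0.101, -0.822, -0.234], [-0.814, 0.116, -0.57, 1.8], [0.0, 0.0, 0.0, 1.0]]
side [[448.0, 0.0, 317.2], [0.0, 448.0, 234.9], [0.0, 0.0, 1.0]] [[-0.915, -0.403, -0.016, 0.427], [-0.23, 0.554, -0.8, 0.205], [0.331, -0.728, -0.6, 0.748], [0.0, 0.0, 0.0, 1.0]]
wrist [[415.2, 0.0, 326.9], [0.0, 415.2, 239.2], [0.0, 0.0, 1.0]] [[1.0, -0.001, -0.001, -0.674], [-0.001, -0.96, 0.278, -0.036], [-0.001, -0.278, -0.96, 0.38], [0.0, 0.0, 0.0, 1.0]]
```

View pics/scene0.png

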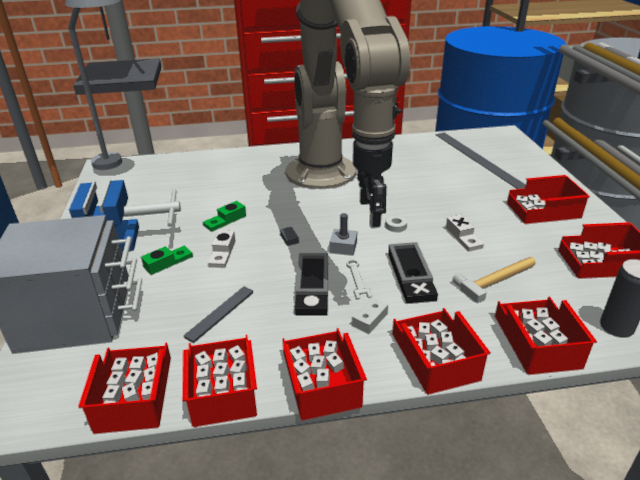

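View pics/side0.png

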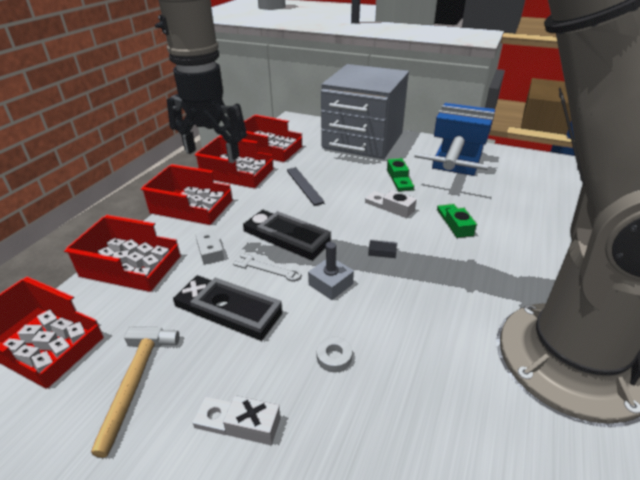

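Run:
```python
import cv2,numpy as np
s=cv2.imread("pics/scene0.png");d=cv2.imread("pics/side0.png")
cv2.imwrite("pics/a.png",cv2.resize(s[205:320,200:360],None,fx=5,fy=5,interpolation=cv2.INTER_CUBIC))
cv2.imwrite("pics/b.png",cv2.resize(s[205:305,360:493],None,fx=6,fy=6,interpolation=cv2.INTER_CUBIC))
```

```text
(no output)
```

View pics/a.png

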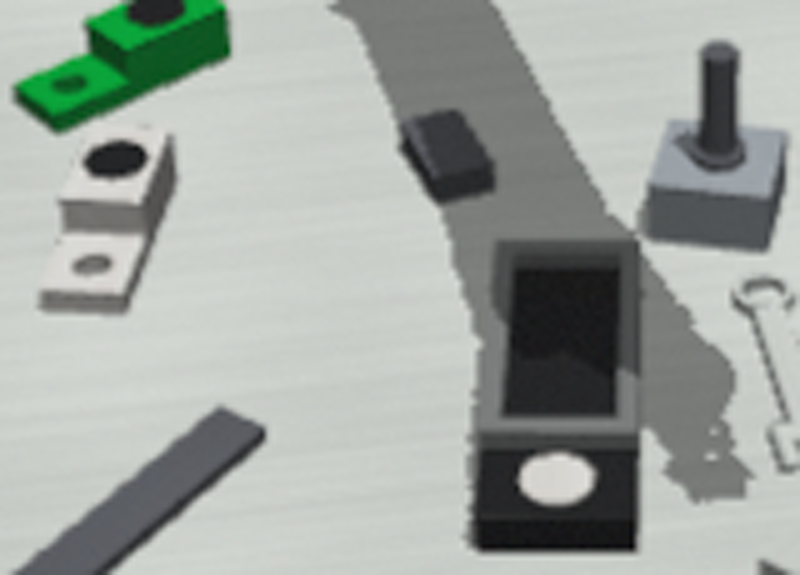

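View pics/b.png

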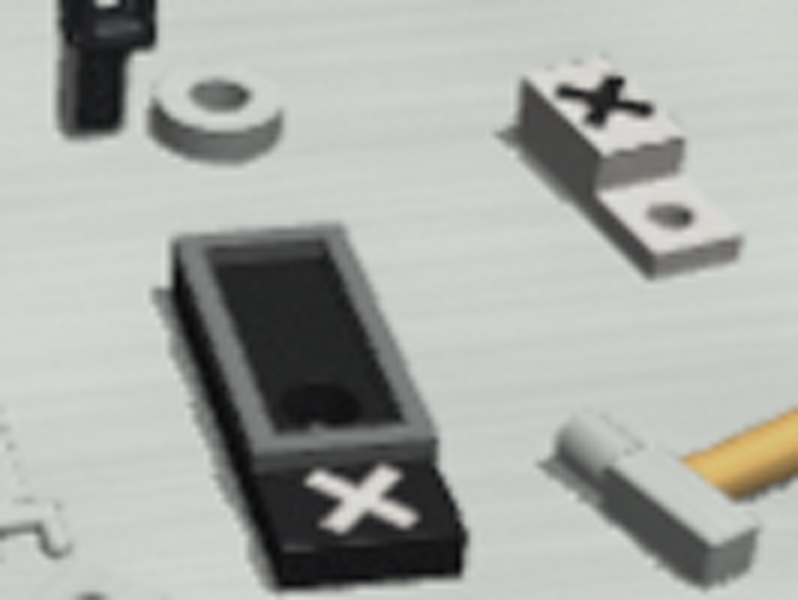

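```bash
cat > h.py <<'E'
import numpy as np,cv2
from scipy.optimize import least_squares
from station import bot
def proj(m,P):
    P=np.c_[np.atleast_2d(P),np.ones(len(P))]@np.array(m["camera_from_world"]).T
    p=P[:,:3]@np.array(m["camera_matrix"]).T
    return p[:,:2]/p[:,2:]
def world(pose,P):
    x,y,a=pose; P=np.asarray(P,float)/1000
    return np.c_[x+np.cos(a)*P[:,0]-np.sin(a)*P[:,1],y+np.sin(a)*P[:,0]+np.cos(a)*P[:,1],P[:,2]]
def fit(m,px,P,g,z0=0):
    f=lambda p:(proj(m,world(p,np.asarray(P)+[0,0,z0]))-px).ravel()
    r=least_squares(f,g,loss="soft_l1");return r.x,r.fun.reshape(-1,2)
E
cat > f1.py <<'E'
from h import *
m=bot.camera_model("scene")
A=lambda l:(np.array(l)+.5)/5-.5+[200,205]
B=lambda l:(np.array(l)+.5)/6-.5+[360,205]
J=dict(
bp=(A([(115,159),(92,265),(63,200),(173,133),(41,292),(128,298)]),[(-25,0,36),(36,0,14),(10,-22,36),(-60,22,36),(60,-22,14),(60,22,14)],(.6,-.3,0)),
br=(B([(604,101),(671,216),(522,78),(600,157),(684,140),(606,57),(655,262),(742,236)]),[(-25,0,36),(36,0,14),(-60,-22,36),(10,-22,36),(10,22,36),(-60,22,36),(60,-22,14),(60,22,14)],(.6,.3,0)),
np=(A([(557,478),(497,240),(638,240),(638,435),(473,432)]),[(98,0,24),(-75,-37,34),(-75,37,34),(75,37,34),(75,-37,34)],(.7,-.1,0)),
nr=(B([(362,499),(173,240),(345,225),(437,440),(255,462)]),[(98,0,24),(-75,-37,34),(-75,37,34),(75,37,34),(75,-37,34)],(.7,.1,0)),
pin=(A([(720,48),(668,122),(788,132),(775,200),(645,183)]),[(0,0,102),(-32,-32,36),(-32,32,36),(32,32,36),(32,-32,36)],(.6,0,0)))
for k,(px,P,g) in J.items():
    x,r=fit(m,px,P,g);print(k,np.round(x,4),"deg",np.round(np.degrees(x[2]),1),"r",np.hypot(*x[:2]).round(3),np.round(r,1).tolist())
E
python3 f1.py
```

```text
bp [ 0.4134 -0.326  -0.2417] deg -13.8 r 0.526 [[0.5, 1.0], [0.6, 0.2], [-0.6, 0.1], [-0.1, -0.8], [-0.0, 0.1], [-0.4, -0.4]]
br [0.4553 0.3213 0.1719] deg 9.8 r 0.557 [[-0.1, 0.9], [-0.3, 0.4], [-0.2, -0.3], [0.1, -0.2], [0.6, -0.5], [-0.1, 0.3], [-0.1, -0.7], [0.1, 0.3]]
np [ 0.5704 -0.1091 -0.1786] deg -10.2 r 0.581 [[-0.4, 0.6], [-0.5, 0.1], [0.5, 0.1], [-0.2, -0.6], [0.6, -0.1]]
nr [ 0.571   0.1341 -0.0466] deg -2.7 r 0.587 [[-0.2, 1.1], [0.1, -0.3], [-0.4, 0.0], [0.5, 0.2], [-0.0, -1.0]]
pin [ 0.4403 -0.007  -0.3474] deg -19.9 r 0.44 [[-0.0, 0.6], [0.2, -0.5], [-0.1, -0.3], [-0.9, -0.3], [0.6, 0.7]]
```

```bash
cat >> h.py <<'E'
def mv(c,t):
    "c,t = (x,y,z mm, theta deg): slide mm and roll deg from c to t"
    a=np.radians(c[3]);d=np.subtract(t,c)
    return np.round([-np.sin(a)*d[0]+np.cos(a)*d[1],np.cos(a)*d[0]+np.sin(a)*d[1],-d[2],-d[3]],1)
def after(c,s):
    a=np.radians(c[3]);return np.round([c[0]-np.sin(a)*s[0]+np.cos(a)*s[1],c[1]+np.cos(a)*s[0]+np.sin(a)*s[1],c[2]-s[2],c[3]-s[3]],1)
def cmd():
    "pose from the measured state, same units"
    o=bot.get_obs();w,x,y,z=o["tool_rot"]
    return np.round([*(np.array(o["eef_pos"])*1000),np.degrees(np.arctan2(2*(y*z+w*x) if 0 else 1-2*(x*x+z*z),2*(x*y-w*z)))],1)
E
python3 -c "
from h import *
print(cmd(),mv((675,0,231,0),(440.5,318.7,130,99.8)))"
```

```text
[674.6  -0.  230.6  -0. ] [ 318.7 -234.5  101.   -99.8]
```

send_rows(slide=[[250, -184, 60], [250, -184, 60], [250, -184, 60], [250, -184, 60], [250, -184, 60], [250, -184, 60], [250, -184, 60], [250, -184, 60]], roll=[-56, -56, -56, -56, -56, -56, -56, -56], claw=[1, 1, 1, 1, 1, 1, 1, 1], force=60)

```text
t: 0.82
eef_pos: [0.4872, 0.2538, 0.1706]
tool_rot: [-0.001, 0.287, 0.958, 0.0]
contact_force: [-1.0, 0.2, -0.8]
gripper_width: 0.998
grasp_force: 0.0
```

```bash
python3 -c "
from h import *
c=after((675,0,231,0),(250,-184,60,-56));print(c,cmd(),mv(c,(440.5,318.7,130,99.8)))"
```

```text
[491. 250. 171.  56.] [487.2 253.8 170.6  56.6] [ 80.3  28.7  41.  -43.8]
```

send_rows(slide=[[80.3, 28.7, 41], [80.3, 28.7, 41], [80.3, 28.7, 41], [80.3, 28.7, 41], [80.3, 28.7, 41], [80.3, 28.7, 41], [80.3, 28.7, 41], [80.3, 28.7, 41]], roll=[-43.8, -43.8, -43.8, -43.8, -43.8, -43.8, -43.8, -43.8], claw=[1, 1, 1, 1, 1, 1, 1, 1])

```text
t: 1.48
eef_pos: [0.4405, 0.3185, 0.1301]
tool_rot: [-0.0, -0.084, 0.996, -0.0]
contact_force: [-0.2, -0.3, 0.1]
gripper_width: 1.002
grasp_force: 0.0
```

```bash
cat > look.py <<'E'
from h import *
import sys,pickle
bot.read_camera("side") # let the arm settle
print(cmd(),bot.get_obs()["q"])
m=bot.camera_model("wrist");im=bot.read_camera("wrist")
pickle.dump(m,open(f"pics/{sys.argv[1]}.pkl","wb"))
cv2.imwrite(f"pics/{sys.argv[1]}.png",im[:,:,::-1])
E
python3 look.py w1
```

```text
[440.5 318.5 130.2  99.6] [-0.36735743  0.4259328  -0.4652215   1.93833591  0.25263165  0.83431966
  0.76996515]
```

View pics/w1.png

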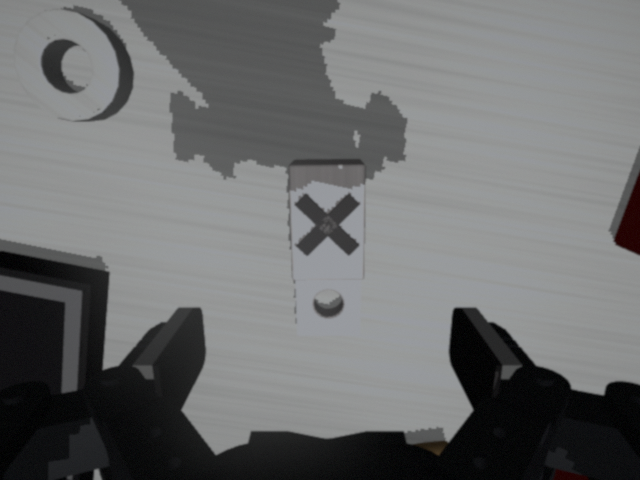

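Run:
```python
from h import *
import pickle
m=pickle.load(open("pics/w1.pkl","rb"))
x,r=fit(m,[(327,224),(328,303.5),(292,279),(364,279),(296,334)],[(-25,0,36),(36,0,14),(10,-22,36),(10,22,36),(60,-22,14)],(.455,.321,.17))
print(x,np.degrees(x[2]),np.round(r,1).tolist())
print(proj(m,world(x,[(-60,-22,36),(-60,22,36),(-60,22,0)])).round())
g=world(x,[(-15,0,0)])[0]*1000;print(g)
t=(g[0],g[1],12,np.degrees(x[2])+90);print(t,mv((440.5,318.7,130,99.8),t))
```

```text
[0.45450179 0.3206855  0.16869838] 9.665705174925094 [[0.6, -0.2], [-0.3, -0.7], [-0.1, 0.3], [-0.4, 0.1], [0.3, 0.4]]
[[289. 164.]
 [366. 164.]
 [361. 158.]]
[439.71472559 318.16700825   0.        ]
(np.float64(439.7147255949519), np.float64(318.16700824874965), 12, np.float64(99.6657051749251)) [ 9.00e-01 -4.00e-01  1.18e+02  1.00e-01]
```

send_rows(slide=[[1, -0.4, 30], [1, -0.4, 60], [1, -0.4, 85], [1, -0.4, 105], [1, -0.4, 115], [1, -0.4, 118], [1, -0.4, 118], [1, -0.4, 118]], roll=[0, 0, 0, 0, 0, 0, 0, 0], claw=[1, 1, 1, 1, 1, 1, 1, 1])

```text
t: 2.25
eef_pos: [0.4402, 0.3188, 0.0133]
tool_rot: [0.001, -0.085, 0.996, 0.0]
contact_force: [-0.9, -0.5, -0.1]
gripper_width: 0.999
grasp_force: 0.0
```

send_rows(slide=[[0, 0, 0], [0, 0, 0], [0, 0, 0], [0, 0, 0], [0, 0, 0], [0, 0, 0], [0, 0, 0], [0, 0, 0]], roll=[0, 0, 0, 0, 0, 0, 0, 0], claw=[0.3, 0.3, 0.3, 0.3, 0.3, 0.3, 0.3, 0.3], force=60)

```text
t: 2.92
eef_pos: [0.4401, 0.3186, 0.0133]
tool_rot: [0.001, -0.085, 0.996, 0.0]
contact_force: [-0.3, -0.3, 5.4]
gripper_width: 0.507
grasp_force: 62.3
```

```bash
python3 -c "
from h import *
c=after((440.5,318.7,130,99.8),(1,-.4,118,0));print(c,cmd());c=after(c,(0,0,-138,0));print(c,mv(c,(631,224,150,87.3)))"
```

```text
[439.6 318.1  12.   99.8] [440.1 318.6  13.3  99.8]
[439.6 318.1 150.   99.8] [-172.6 -125.3   -0.    12.5]
```

send_rows(slide=[[0, 0, -10], [0, 0, -25], [0, 0, -45], [0, 0, -70], [0, 0, -100], [0, 0, -125], [0, 0, -138], [0, 0, -138]], roll=[0, 0, 0, 0, 0, 0, 0, 0], claw=[0.3, 0.3, 0.3, 0.3, 0.3, 0.3, 0.3, 0.3])

```text
t: 3.58
eef_pos: [0.4409, 0.3193, 0.1539]
tool_rot: [0.002, -0.085, 0.996, 0.001]
contact_force: [0.2, 1.2, -3.5]
gripper_width: 0.503
grasp_force: 61.8
```

send_rows(slide=[[-22, -16, 0], [-47, -34, 0], [-75, -55, 0], [-105, -77, 0], [-135, -98, 0], [-158, -115, 0], [-170, -123, 0], [-172.6, -125.3, 0]], roll=[1.5, 3.5, 5.5, 8, 10, 11.5, 12.5, 12.5], claw=[0.3, 0.3, 0.3, 0.3, 0.3, 0.3, 0.3, 0.3])

```text
t: 4.25
eef_pos: [0.6332, 0.2202, 0.1483]
tool_rot: [-0.0, 0.026, 1.0, -0.001]
contact_force: [0.6, -0.3, -3.6]
gripper_width: 0.502
grasp_force: 61.7
```

```bash
python3 look.py w2
```

```text
[631.9 221.4 148.4  87.1] [-0.18290184  0.57446803 -0.35388741  1.62134652  0.22818899  0.98916348
  0.90938913]
```

View pics/w2.png

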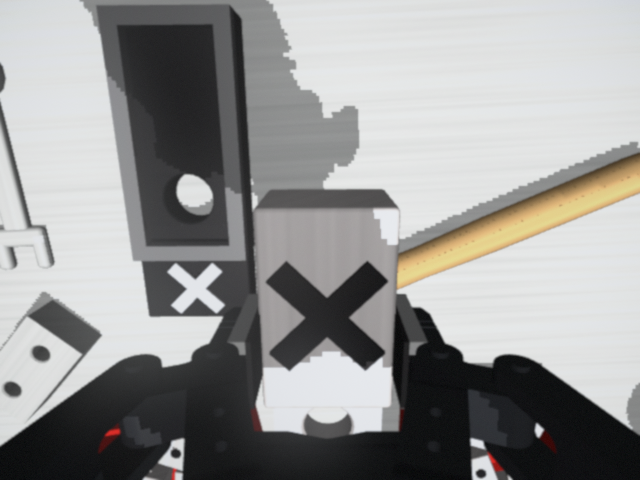

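Run:
```python
from h import *
import pickle
m=pickle.load(open("pics/w2.pkl","rb"))
x,r=fit(m,[(97,6),(230,8),(133,261),(245,261),(196,287),(189,197)],[(-75,-37,34),(-75,37,34),(75,-37,34),(75,37,34),(98,0,24),(36,0,24)],(.571,.134,-.05))
print("nest",x,np.degrees(x[2]),np.round(r,1).tolist())
P=[(-60,-22,36),(-60,22,36),(-25,0,36)];px=np.array([(256,208),(399,208),(327,316)])
f=lambda p:(proj(m,world(p[:3],np.array(P)+[0,0,1000*p[3]]))-px).ravel()
b=least_squares(f,[.646,.223,-.05,.14]);print("br",b.x,np.degrees(b.x[2]),b.fun.round(1))
```

```text
nest [ 0.57138973  0.13288334 -0.05090418] -2.9165946427763463 [[0.4, 0.2], [0.1, -2.0], [-0.4, -0.2], [0.0, -0.2], [0.5, 0.4], [-0.8, 2.4]]
br [ 0.64765186  0.22020266 -0.05328374  0.1329433 ] -3.0529336401778058 [-1.3  0.7  1.1  1.   0.2 -1.8]
```

```bash
python3 -c "
from h import *
c=(631,224,150,87.3);print(cmd(),mv(c,(556.4,133.7,80,87.1)))"
```

```text
[630.3 223.1 148.6  87.3] [ 70.3 -93.7  70.    0.2]
```

send_rows(slide=[[10, -13, 0], [25, -33, 0], [42, -56, 10], [58, -77, 25], [67, -89, 45], [70.3, -93.7, 62], [70.3, -93.7, 70], [70.3, -93.7, 70]], roll=[0.2, 0.2, 0.2, 0.2, 0.2, 0.2, 0.2, 0.2], claw=[0.3, 0.3, 0.3, 0.3, 0.3, 0.3, 0.3, 0.3])

```text
t: 5.02
eef_pos: [0.5537, 0.1345, 0.0785]
tool_rot: [-0.002, 0.024, 1.0, -0.0]
contact_force: [-0.2, -0.1, -2.7]
gripper_width: 0.502
grasp_force: 61.7
```

send_rows(slide=[[0, 0, 0], [0, 0, 5], [0, 0, 12], [0, 0, 20], [0, 0, 28], [0, 0, 33], [0, 0, 36], [0, 0, 36]], roll=[0, 0, 0, 0, 0, 0, 0, 0], claw=[0.3, 0.3, 0.3, 0.3, 0.3, 0.3, 0.3, 0.3])

```text
t: 5.68
eef_pos: [0.5558, 0.1336, 0.0433]
tool_rot: [-0.001, 0.025, 1.0, -0.0]
contact_force: [-0.1, -0.6, -3.4]
gripper_width: 0.503
grasp_force: 61.8
```

```bash
python3 -c "
from h import *
bot.read_camera('side');print(cmd(),bot.get_obs()['contact_force'])"
```

```text
[556.1 133.7  43.8  87.1] [ 0.53183128 -0.60901525 -3.11200419]
```

send_rows(slide=[[0, 0, 2], [0, 0, 4], [0, 0, 5.5], [0, 0, 6.5], [0, 0, 7], [0, 0, 7], [0, 0, 7], [0, 0, 7]], roll=[0, 0, 0, 0, 0, 0, 0, 0], claw=[0.3, 0.3, 0.3, 0.3, 0.3, 0.3, 0.3, 0.3])

```text
t: 6.4
eef_pos: [0.5565, 0.1338, 0.0374]
tool_rot: [0.0, 0.025, 1.0, 0.0]
contact_force: [0.5, -0.2, -2.3]
gripper_width: 0.504
grasp_force: 61.9
```

send_rows(slide=[[0, 0, 0], [0, 0, 0], [0, 0, 0], [0, 0, 0], [0, 0, -20], [0, 0, -50], [0, 0, -85], [0, 0, -115]], roll=[0, 0, 0, 0, 0, 0, 0, 0], claw=[0.8, 0.8, 0.8, 0.8, 0.8, 0.8, 0.8, 0.8])

```text
t: 7.07
eef_pos: [0.5564, 0.134, 0.1541]
tool_rot: [0.0, 0.025, 1.0, 0.0]
contact_force: [1.0, -0.4, 0.4]
gripper_width: 0.801
grasp_force: 0.0
```

```bash
python3 -c "
from h import *
print(cmd())
x=np.array([.4134,-.326,-.2417]);g=world(x,[(-15,0,0)])[0]*1000;c=after((631,224,150,87.3),(70.3,-93.7,70,.2));c[2]=152;
t=(g[0],g[1],140,90+np.degrees(x[2]));print(c,t,mv(c,t))"
```

```text
[556.4 134.  154.1  87.1]
[556.4 133.7 152.   87.1] (np.float64(398.8360128450194), np.float64(-322.4096966493679), 140, np.float64(76.151610091688)) [ 134.3 -463.5   12.    10.9]
```

send_rows(slide=[[6, -20, 0], [14, -50, 0], [24, -85, 0], [36, -123, 0], [48, -163, 0], [59, -203, 0], [69, -237, 0], [75, -260, 0]], roll=[0, 0, 0, 0, 0, 0, 0, 0], claw=[1, 1, 1, 1, 1, 1, 1, 1])

```text
t: 7.73
eef_pos: [0.4664, -0.1259, 0.1525]
tool_rot: [-0.0, 0.027, 1.0, -0.001]
contact_force: [-0.2, 0.1, -0.7]
gripper_width: 1.003
grasp_force: 0.0
```

send_rows(slide=[[10, -34, 2], [21, -70, 4], [32, -108, 6], [42, -145, 8], [51, -175, 10], [57, -195, 12], [59.3, -203.5, 12], [59.3, -203.5, 12]], roll=[2, 4, 6, 8, 10, 10.9, 10.9, 10.9], claw=[1, 1, 1, 1, 1, 1, 1, 1])

```text
t: 8.4
eef_pos: [0.3978, -0.3243, 0.1403]
tool_rot: [-0.0, 0.122, 0.993, -0.0]
contact_force: [-0.2, 0.7, 0.8]
gripper_width: 0.999
grasp_force: 0.0
```

```bash
python3 look.py w3
```

```text
[ 398.9 -322.3  140.4   76.2] [ 0.70071758  0.33312593 -0.17073349  2.01664401  0.0772182   0.7976589
  1.81445147]
```

View pics/w3.png

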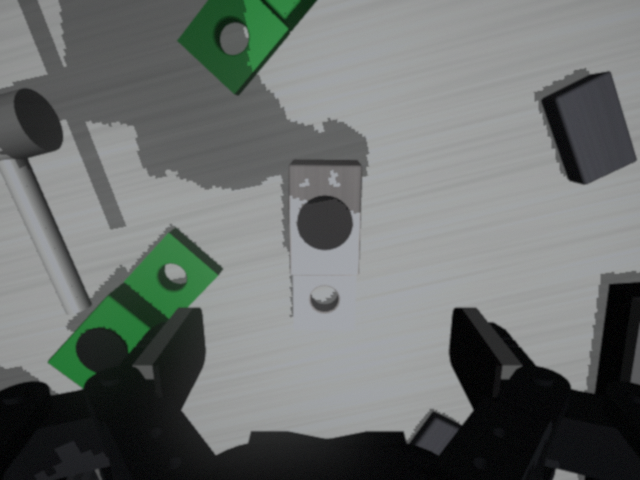

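Run:
```python
from h import *
import pickle
m=pickle.load(open("pics/w3.pkl","rb"))
x,r=fit(m,[(325,222.5),(325,298),(290.5,273.5),(359.5,273.5)],[(-25,0,36),(36,0,14),(10,-22,36),(10,22,36)],(.4134,-.326,-.24))
print(x,np.degrees(x[2]),np.round(r,1).tolist())
print(proj(m,world(x,[(-60,-22,36),(-60,22,36),(-15,-47,12),(-26,-47,12),(-4,-47,12)])).round())
g=world(x,[(-15,0,0)])[0]*1000
t=(g[0],g[1],12,np.degrees(x[2])+90);print(t,mv((398.8,-322.4,140,76.2),t))
```

```text
[ 0.41308331 -0.32749135 -0.24494363] -14.034236039685986 [[0.0, -1.6], [0.1, -0.4], [-0.0, 0.8], [-0.0, 0.9]]
[[288. 163.]
 [362. 163.]
 [256. 227.]
 [255. 211.]
 [256. 242.]]
(np.float64(398.5310423314291), np.float64(-323.85382368560914), 12, np.float64(75.965763960314)) [-1.00e-01 -1.50e+00  1.28e+02  2.00e-01]
```

send_rows(slide=[[0, -1.5, 30], [0, -1.5, 60], [0, -1.5, 90], [0, -1.5, 112], [0, -1.5, 124], [0, -1.5, 128], [0, -1.5, 128], [0, -1.5, 128]], roll=[0.2, 0.2, 0.2, 0.2, 0.2, 0.2, 0.2, 0.2], claw=[0.75, 0.75, 0.75, 0.75, 0.75, 0.75, 0.75, 0.75])

```text
t: 9.17
eef_pos: [0.3995, -0.3229, 0.013]
tool_rot: [0.0, 0.121, 0.993, 0.0]
contact_force: [0.6, 0.5, -0.8]
gripper_width: 0.748
grasp_force: 0.0
```

send_rows(slide=[[0, 0, 0], [0, 0, 0], [0, 0, 0], [0, 0, 0], [0, 0, 0], [0, 0, 0], [0, 0, 0], [0, 0, 0]], roll=[0, 0, 0, 0, 0, 0, 0, 0], claw=[0.3, 0.3, 0.3, 0.3, 0.3, 0.3, 0.3, 0.3], force=60)

```text
t: 9.83
eef_pos: [0.3995, -0.3242, 0.0138]
tool_rot: [0.001, 0.122, 0.993, -0.0]
contact_force: [-1.6, 1.6, 5.5]
gripper_width: 0.5
grasp_force: 62.0
```

send_rows(slide=[[0, 0, -10], [0, 0, -25], [0, 0, -45], [0, 0, -70], [0, 0, -100], [0, 0, -125], [0, 0, -138], [0, 0, -138]], roll=[0, 0, 0, 0, 0, 0, 0, 0], claw=[0.3, 0.3, 0.3, 0.3, 0.3, 0.3, 0.3, 0.3])

```text
t: 10.5
eef_pos: [0.3999, -0.325, 0.1542]
tool_rot: [0.003, 0.122, 0.993, -0.002]
contact_force: [0.5, 0.5, -3.1]
gripper_width: 0.498
grasp_force: 62.0
```

```bash
python3 -c "
from h import *
c=after((398.8,-322.4,140,76.2),(0,-1.5,-10,.2));t=(630.4,-29.1,150,79.8);print(c,cmd(),mv(c,t))"
```

```text
[ 398.4 -323.9  150.    76. ] [ 399.9 -325.   154.2   76. ] [-153.8  342.2   -0.    -3.8]
```

send_rows(slide=[[-8, 18, 0], [-20, 44, 0], [-34, 76, 0], [-49, 110, 0], [-64, 143, 0], [-78, 173, 0], [-89, 198, 0], [-97, 216, 0]], roll=[0, 0, 0, 0, 0, 0, 0, 0], claw=[0.3, 0.3, 0.3, 0.3, 0.3, 0.3, 0.3, 0.3])

```text
t: 11.17
eef_pos: [0.5455, -0.1342, 0.1493]
tool_rot: [-0.001, 0.12, 0.993, 0.001]
contact_force: [-0.1, 0.5, -2.9]
gripper_width: 0.504
grasp_force: 61.8
```

send_rows(slide=[[-9, 20, 0], [-20, 44, 0], [-31, 68, 0], [-42, 92, 0], [-50, 110, 0], [-55, 122, 0], [-56.8, 126.2, 0], [-56.8, 126.2, 0]], roll=[-1, -2, -3, -3.8, -3.8, -3.8, -3.8, -3.8], claw=[0.3, 0.3, 0.3, 0.3, 0.3, 0.3, 0.3, 0.3])

```text
t: 11.83
eef_pos: [0.63, -0.0282, 0.1495]
tool_rot: [-0.001, 0.088, 0.996, 0.0]
contact_force: [0.0, 0.3, -3.5]
gripper_width: 0.499
grasp_force: 61.8
```

```bash
python3 look.py w4
```

```text
[629.6 -29.7 149.6  79.8] [ 0.14831598  0.50341807 -0.2711398   1.72613431  0.16184841  0.93566766
  1.20526602]
```

View pics/w4.png

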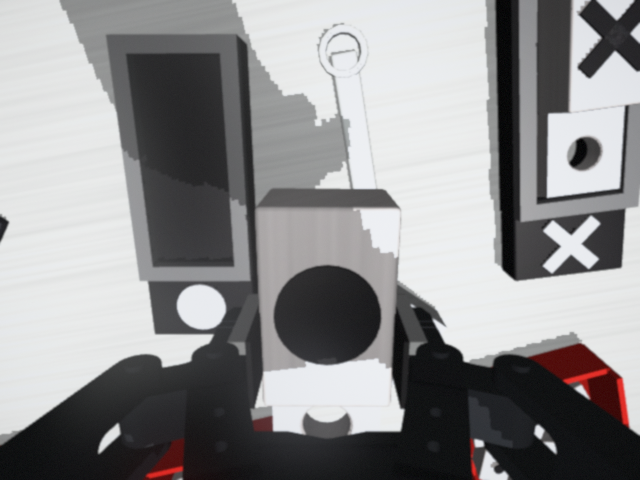

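Run:
```python
from h import *
import pickle
m=pickle.load(open("pics/w4.pkl","rb"))
x,r=fit(m,[(108,35),(237,36),(141,280),(248,279.5),(201,307)],[(-75,-37,34),(-75,37,34),(75,-37,34),(75,37,34),(98,0,24)],(.571,-.109,-.17))
print("nest",x,np.degrees(x[2]),np.round(r,1).tolist())
b,r=fit(m,[(585,152),(550,198),(622,191)],[(36,0,38),(60,-22,38),(60,22,38)],(.571,.133,-.05))
print("br",b,np.degrees(b[2]),np.round(r,1).tolist(),world(b,[(36,0,38)]))
g=world(x,[(-14.5,0,0)])[0]*1000
t=(g[0],g[1],80,np.degrees(x[2])+90);c=(630.4,-29.1,150,79.8);print(cmd(),t,mv(c,t))
```

```text
nest [ 0.57320387 -0.1099265  -0.18592992] -10.652999573123749 [[-0.5, -0.2], [0.4, -0.3], [-2.1, 0.6], [1.4, 1.8], [0.2, -1.1]]
br [ 0.57251412  0.13484627 -0.04540855] -2.6017180134930107 [[1.9, 2.3], [-0.5, -0.0], [-0.5, -2.4]] [[0.60847701 0.13321213 0.038     ]]
[629.4 -30.6 149.7  79.7] (np.float64(558.9537799080734), np.float64(-107.24602062349878), 80, np.float64(79.34700042687625)) [ 56.5 -89.6  70.    0.5]
```

send_rows(slide=[[8, -13, 0], [20, -32, 0], [34, -54, 10], [46, -74, 25], [54, -86, 45], [56.5, -90, 62], [56.5, -90, 70], [56.5, -90, 70]], roll=[0.4, 0.4, 0.4, 0.4, 0.4, 0.4, 0.4, 0.4], claw=[0.3, 0.3, 0.3, 0.3, 0.3, 0.3, 0.3, 0.3])

```text
t: 12.6
eef_pos: [0.5565, -0.1092, 0.0788]
tool_rot: [-0.002, 0.094, 0.996, -0.0]
contact_force: [0.7, 0.2, -2.6]
gripper_width: 0.503
grasp_force: 61.8
```

send_rows(slide=[[0, 0, 0], [0, 0, 5], [0, 0, 12], [0, 0, 20], [0, 0, 27], [0, 0, 30], [0, 0, 30], [0, 0, 30]], roll=[0, 0, 0, 0, 0, 0, 0, 0], claw=[0.3, 0.3, 0.3, 0.3, 0.3, 0.3, 0.3, 0.3])

```text
t: 13.27
eef_pos: [0.5588, -0.1074, 0.05]
tool_rot: [-0.0, 0.092, 0.996, 0.0]
contact_force: [0.1, 0.5, -3.7]
gripper_width: 0.5
grasp_force: 61.9
```

```bash
python3 -c "
from h import *
bot.read_camera('side');print(cmd(),bot.get_obs()['contact_force'])"
```

```text
[ 559.  -107.5   50.3   79.4] [ 0.00784496 -1.30451944 -3.84345118]
```

send_rows(slide=[[0, 0, 3], [0, 0, 6], [0, 0, 9], [0, 0, 11], [0, 0, 12.5], [0, 0, 13], [0, 0, 13], [0, 0, 13]], roll=[0, 0, 0, 0, 0, 0, 0, 0], claw=[0.3, 0.3, 0.3, 0.3, 0.3, 0.3, 0.3, 0.3])

```text
t: 13.98
eef_pos: [0.5587, -0.1076, 0.0378]
tool_rot: [-0.0, 0.092, 0.996, -0.0]
contact_force: [-3.0, 0.9, 5.8]
gripper_width: 0.503
grasp_force: 63.0
```

send_rows(slide=[[0, 0, 0], [0, 0, 0], [0, 0, 0], [0, 0, 0], [0, 0, -20], [0, 0, -50], [0, 0, -85], [0, 0, -115]], roll=[0, 0, 0, 0, 0, 0, 0, 0], claw=[0.8, 0.8, 0.8, 0.8, 0.8, 0.8, 0.8, 0.8])

```text
t: 14.65
eef_pos: [0.559, -0.1075, 0.1539]
tool_rot: [0.0, 0.092, 0.996, 0.0]
contact_force: [0.3, -0.6, 0.4]
gripper_width: 0.801
grasp_force: 0.0
```

```bash
python3 -c "
from h import *
print(cmd())
c=after((630.4,-29.1,150,79.8),(56.5,-90,70,.4));c[2]=152;t=(460,-7,190,87.3);print(c,mv(c,t))"
```

```text
[ 559.  -107.5  153.9   79.4]
[ 558.9 -107.7  152.    79.4] [115.7  80.8 -38.   -7.9]
```

```bash
python3 -c "
from h import *
print(mv((558.9,-107.7,152,79.4),(480,-7,152,87.3)))"
```

```text
[96.1 84.5 -0.  -7.9]
```

send_rows(slide=[[14, 12, 0], [34, 30, 0], [55, 48, 0], [75, 66, 0], [88, 78, 0], [96, 84.5, 0], [96, 84.5, 0], [96, 84.5, 0]], roll=[-2, -4, -6, -7.9, -7.9, -7.9, -7.9, -7.9], claw=[0.8, 0.8, 0.8, 0.8, 0.8, 0.8, 0.8, 0.8])

```text
t: 15.32
eef_pos: [0.4806, -0.0072, 0.1525]
tool_rot: [0.0, 0.024, 1.0, -0.0]
contact_force: [-0.5, 0.2, 0.3]
gripper_width: 0.802
grasp_force: 0.0
```

```bash
python3 look.py w5
```

```text
[480.9  -7.8 152.5  87.2] [ 0.19433404  0.28333922 -0.35777577  2.06672428  0.13591867  0.81237366
  1.27856815]
```

View pics/w5.png

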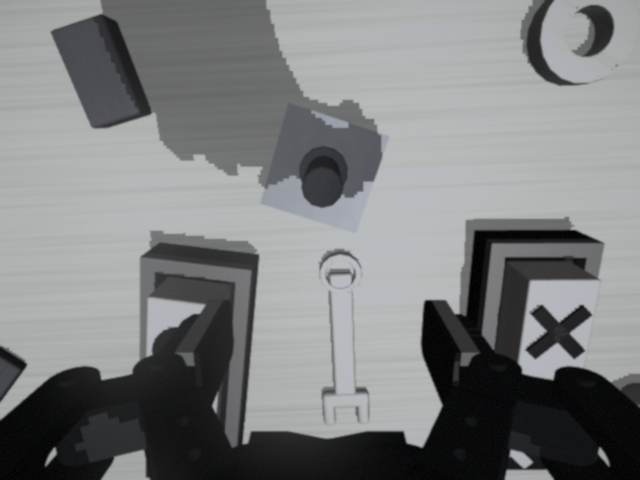

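Run:
```python
from h import *
import pickle
m=pickle.load(open("pics/w5.pkl","rb"))
x,r=fit(m,[(321,187),(288,103),(389,135),(356,232),(262,202)],[(0,0,102),(-32,-32,36),(-32,32,36),(32,32,36),(32,-32,36)],(.44,-.007,-.3))
print(x,np.degrees(x[2]),np.round(r,1).tolist())
c=(480,-7,152,87.3);print(cmd(),mv(c,(*(x[:2]*1000),152,87.3)))
```

```text
[ 0.44127401 -0.00856454 -0.35033751] -20.07286061296029 [[1.2, -0.2], [-0.2, -0.7], [0.1, 0.1], [-0.0, 0.1], [-1.5, 1.3]]
[481.   -8.  152.4  87.2] [38.6 -3.4 -0.  -0. ]
```

send_rows(slide=[[10, -0.5, 0], [20, -1, 0], [32, -1.8, 0], [40, -2.2, 0], [40, -2.2, 0], [40, -2.2, 0], [40, -2.2, 0], [40, -2.2, 0]], roll=[0, 0, 0, 0, 0, 0, 0, 0], claw=[0.8, 0.8, 0.8, 0.8, 0.8, 0.8, 0.8, 0.8])

```text
t: 16.08
eef_pos: [0.4407, -0.0071, 0.1525]
tool_rot: [0.0, 0.024, 1.0, 0.0]
contact_force: [-0.4, 0.6, 0.2]
gripper_width: 0.796
grasp_force: 0.0
```

send_rows(slide=[[0, 0, 15], [0, 0, 35], [0, 0, 60], [0, 0, 80], [0, 0, 90], [0, 0, 94], [0, 0, 94], [0, 0, 94]], roll=[0, 0, 0, 0, 0, 0, 0, 0], claw=[0.8, 0.8, 0.8, 0.8, 0.8, 0.8, 0.8, 0.8])

```text
t: 16.75
eef_pos: [0.4407, -0.007, 0.0589]
tool_rot: [0.0, 0.024, 1.0, 0.0]
contact_force: [0.3, -0.8, 0.4]
gripper_width: 0.801
grasp_force: 0.0
```

```bash
python3 -c "
from h import *
bot.read_camera('side');print(cmd(),bot.get_obs()['contact_force'],bot.get_obs()['tool_rot'])"
```

```text
[440.9  -7.1  59.2  87.3] [-0.62718108  0.94234092 -0.0779895 ] [8.29859555e-04 2.36284006e-02 9.99720464e-01 5.44347139e-05]
```

send_rows(slide=[[0, -1, 0], [0, -1, 0], [0, -1, 0], [0, -1, 0], [0, -1, 0], [0, -1, 0], [0, -1, 0], [0, -1, 0]], roll=[0, 0, 0, 0, 0, 0, 0, 0], claw=[0.6, 0.4, 0.3, 0.2, 0.1, 0.05, 0.05, 0.05], force=50)

```text
t: 17.47
eef_pos: [0.4403, -0.0082, 0.0588]
tool_rot: [0.0, 0.024, 1.0, -0.0]
contact_force: [-0.5, -0.1, 5.7]
gripper_width: 0.223
grasp_force: 48.6
```

send_rows(slide=[[0, 0, 0], [0, 0, 0], [0, 0, -5], [0, 0, -12], [0, 0, -20], [0, 0, -30], [0, 0, -40], [0, 0, -50]], roll=[0, 0, 0, 0, 0, 0, 0, 0], claw=[0.05, 0.05, 0.05, 0.05, 0.05, 0.05, 0.05, 0.05])

```text
t: 18.13
eef_pos: [0.4401, -0.0081, 0.1096]
tool_rot: [0.0, 0.024, 1.0, 0.0]
contact_force: [1.2, 0.1, -2.1]
gripper_width: 0.22
grasp_force: 48.8
```

```bash
python3 -c "
from h import *
bot.read_camera('side');print(cmd(),bot.get_obs()['contact_force'],bot.get_obs()['tool_rot'])"
```

```text
[441.3  -8.1 111.2  87.3] [ 0.08176455  0.27403427 -0.51138043] [1.71368241e-03 2.36391182e-02 9.99719088e-01 2.84929426e-05]
```

```bash
python3 -c "
from h import *
c=after((480,-7,152,87.3),(40,-2.2,0,0));c=after(c,(0,-1,0,0));c[2]=108;print(c,mv(c,(660,131,165,87.3)))"
```

```text
[439.9  -8.3 108.   87.3] [-213.3  149.5  -57.    -0. ]
```

send_rows(slide=[[0, 0, -15], [0, 0, -32], [-13, 9, -48], [-32, 22, -57], [-58, 40, -57], [-86, 60, -57], [-114, 80, -57], [-142, 100, -57]], roll=[0, 0, 0, 0, 0, 0, 0, 0], claw=[0.05, 0.05, 0.05, 0.05, 0.05, 0.05, 0.05, 0.05])

```text
t: 18.85
eef_pos: [0.5877, 0.0857, 0.1657]
tool_rot: [0.0, 0.024, 1.0, -0.0]
contact_force: [-0.3, -0.1, -1.2]
gripper_width: 0.22
grasp_force: 48.9
```

send_rows(slide=[[-25, 17, 0], [-45, 31, 0], [-60, 42, 0], [-68, 47, 0], [-71.3, 49.5, 0], [-71.3, 49.5, 0], [-71.3, 49.5, 0], [-71.3, 49.5, 0]], roll=[0, 0, 0, 0, 0, 0, 0, 0], claw=[0.05, 0.05, 0.05, 0.05, 0.05, 0.05, 0.05, 0.05])

```text
t: 19.52
eef_pos: [0.6592, 0.1299, 0.1654]
tool_rot: [-0.0, 0.024, 1.0, -0.0]
contact_force: [-0.3, 0.6, -2.3]
gripper_width: 0.221
grasp_force: 49.0
```

```bash
python3 look.py w6
```

```text
[659.4 130.1 165.5  87.3] [-0.04127269  0.55924779 -0.35296411  1.60322963  0.21778374  1.01868508
  1.06328985]
```

View pics/w6.png

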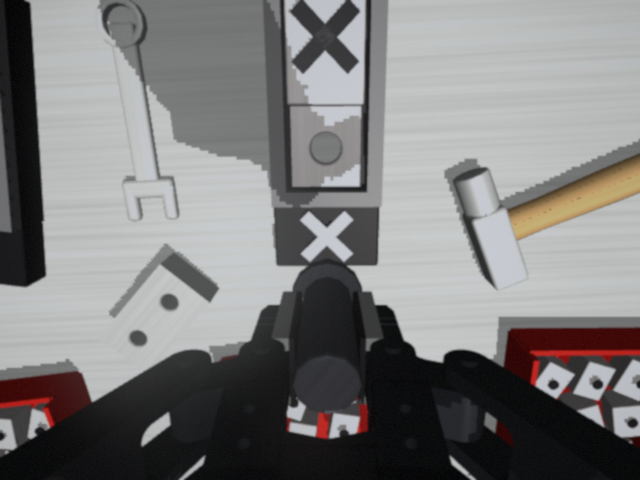

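Run:
```python
from h import *
import pickle
m=pickle.load(open("pics/w6.pkl","rb"))
f=lambda px,z:least_squares(lambda p:(proj(m,np.array([[p[0],p[1],z]]))-px).ravel(),[.6,.13]).x*1000
print("hole",f((326,148),.038),"tag",f((325,36),.060),"pintop",f((327,383),.2087),"cross",f((327,237),.024))
T=np.array([.6594,.1301])
print(proj(m,np.array([[*T,.2087],[*T,.1487]])))
h=f((326,148),.038);print(mv((659.4,130.1,165,87.3),(h[0],h[1],165,87.3)))
```

```text
hole [606.9437758  131.44895055] tag [545.54740191 134.03020635] pintop [660.04107169 129.52562495] cross [670.03756816 128.97108567]
[[328.9380928  380.93554782]
 [328.3428405  293.97529156]]
[52.5 -1.1 -0.  -0. ]
```

send_rows(slide=[[10, -0.2, 0], [24, -0.4, 0], [38, -0.6, 0], [48, -0.8, 10], [52.8, -0.9, 28], [52.8, -0.9, 48], [52.8, -0.9, 60], [52.8, -0.9, 65]], roll=[0, 0, 0, 0, 0, 0, 0, 0], claw=[0.05, 0.05, 0.05, 0.05, 0.05, 0.05, 0.05, 0.05])

```text
t: 20.28
eef_pos: [0.6059, 0.1318, 0.0985]
tool_rot: [-0.001, 0.024, 1.0, -0.001]
contact_force: [-0.0, 0.4, -1.5]
gripper_width: 0.221
grasp_force: 49.0
```

```bash
python3 -c "
from h import *
bot.read_camera('side');bot.read_camera('side');print(cmd(),bot.get_obs()['contact_force'],bot.get_obs()['tool_rot'])"
```

```text
[606.9 132.3  99.6  87.3] [ 0.08316137  0.25733725 -1.75479108] [-7.33970469e-04  2.37578678e-02  9.99717442e-01 -2.47613144e-04]
```

Aligned within a millimetre; lower slowly.

send_rows(slide=[[0, -0.3, 4], [0, -0.3, 8], [0, -0.3, 12], [0, -0.3, 16], [0, -0.3, 20], [0, -0.3, 24], [0, -0.3, 28], [0, -0.3, 30]], roll=[0, 0, 0, 0, 0, 0, 0, 0], claw=[0.05, 0.05, 0.05, 0.05, 0.05, 0.05, 0.05, 0.05])

```text
t: 21.05
eef_pos: [0.607, 0.1323, 0.0696]
tool_rot: [-0.0, 0.024, 1.0, -0.0]
contact_force: [0.1, -0.7, -2.0]
gripper_width: 0.222
grasp_force: 49.0
```

send_rows(slide=[[0, 0, 2], [0, 0, 4], [0, 0, 6], [0, 0, 7.5], [0, 0, 8.5], [0, 0, 9], [0, 0, 9], [0, 0, 9]], roll=[0, 0, 0, 0, 0, 0, 0, 0], claw=[0.05, 0.05, 0.05, 0.05, 0.05, 0.05, 0.05, 0.05])

```text
t: 21.72
eef_pos: [0.6073, 0.1324, 0.0614]
tool_rot: [0.0, 0.024, 1.0, 0.0]
contact_force: [-0.2, -0.0, -2.5]
gripper_width: 0.222
grasp_force: 49.0
```

send_rows(slide=[[0, 0, 0.5], [0, 0, 1], [0, 0, 1.5], [0, 0, 1.5], [0, 0, 1.5], [0, 0, 1.5], [0, 0, 1.5], [0, 0, 1.5]], roll=[0, 0, 0, 0, 0, 0, 0, 0], claw=[0.05, 0.05, 0.05, 0.05, 0.05, 0.05, 0.05, 0.05])

```text
t: 22.38
eef_pos: [0.6075, 0.1325, 0.0609]
tool_rot: [0.0, 0.024, 1.0, -0.0]
contact_force: [-2.5, -1.1, 7.4]
gripper_width: 0.223
grasp_force: 49.7
```

Collar rests on the flange (+10 N). Release, rise.

send_rows(slide=[[0, 0, 0], [0, 0, 0], [0, 0, 0], [0, 0, 0], [0, 0, 0], [0, 0, 0], [0, 0, 0], [0, 0, 0]], roll=[0, 0, 0, 0, 0, 0, 0, 0], claw=[0.3, 0.4, 0.5, 0.6, 0.7, 0.7, 0.7, 0.7])

```text
t: 23.05
eef_pos: [0.6073, 0.1324, 0.0598]
tool_rot: [-0.0, 0.024, 1.0, 0.0]
contact_force: [-0.3, -0.5, 0.3]
gripper_width: 0.703
grasp_force: 0.0
```

send_rows(slide=[[0, 0, -10], [0, 0, -25], [0, 0, -45], [0, 0, -70], [0, 0, -95], [0, 0, -115], [0, 0, -125], [0, 0, -125]], roll=[0, 0, 0, 0, 0, 0, 0, 0], claw=[0.7, 0.7, 0.7, 0.7, 0.7, 0.7, 0.7, 0.7])

```text
t: 23.72
eef_pos: [0.6088, 0.133, 0.188]
tool_rot: [0.003, 0.024, 1.0, 0.001]
contact_force: [1.3, 0.7, 0.4]
gripper_width: 0.696
grasp_force: 0.0
```

Run:
```python
from h import *
im=bot.read_camera("side")[:,:,::-1];cv2.imwrite("pics/end.png",im)
m=bot.camera_model("side")
# check by code: dark pin grip vs its expected outline, pass bracket tag blob
print("pin top/collar expected",proj(m,np.array([[.607,.1315,.104],[.607,.1315,.044]])).round(1))
print("pass tag exp",proj(m,world((.5728,-.1097,-.184),[(-25,0,60)])).round(1),"hole",proj(m,world((.5728,-.1097,-.184),[(36,0,38)])).round(1))
g=cv2.cvtColor(im,cv2.COLOR_BGR2GRAY)
for (P,s) in ((np.array([[.607,.1315,.08]]),22),(world((.5728,-.1097,-.184),[(-25,0,60)]),14)):
    u,v=proj(m,P)[0].astype(int);print(u,v);print(g[v-s:v+s:2,u-16:u+17:2])
```

```text
pin top/collar expected [[213.7 266.3]
 [218.7 291. ]]
pass tag exp [[302.  222.4]] hole [[280.4 221.9]]
215 276
[[189 155 148 128 108  96  89  87  88  87  87  88 104 124 175 201 200]
 [199 137  90  88  88  88  86  88  88  87  88  87  99 120 158 200 199]
 [201 162  91  88  88  87  87  88  87  87  87  86  96 121 142 194 201]
 [202 183 101  87  88  87  87  87  88  91 104 120 145 170 192 201 199]
 [205 200 123  89  89  91  96  99 130 164 180 197 198 201 203 201 201]
 [206 201 160 142 160 123 102  97 112 154 199 204 203 204 202 203 198]
 [204 203 201 199 178 105  93  94  92 105 189 203 204 202 204 202 201]
 [204 204 204 203 163  92  93  93  87  75 166 204 204 205 203 203 202]
 [205 204 205 206 172  78  74  72  60  52 149 203 206 204 202 202 201]
 [204 205 206 204 184  80  47  45  44  43 126 202 205 202 203 202 202]
 [191 201 204 205 199 105  47  45  43  41  99 196 203 203 203 203 201]
 [ 86 133 164 196 198 129  48  46  44  41  79 188 203 203 204 202 200]
 [ 38  42  58 104 138 134  50  46  44  42  58 161 201 204 202 200 202]
 [ 36  36  38  37  44  57  47  46  45  42  44 106 159 179 193 19
[... 878 characters left out ...]
146 193 208 211 209 203 198 194 181 191 197 198 198 197 197]
 [208 199 192 208 210 196 151 104  86  84  86 137 188 193 198 197 197]
 [196 209 208 210 204 129  53  36  36  36  38  49 131 203 206 201 197]
 [190 207 209 208 192  83  36  37  35  37  36  37 110 202 210 210 203]
 [122 156 185 203 201 120  48  37  37  36  40  58 154 207 208 209 203]
 [107 103 113 140 165 181 152 109  93  94 128 169 200 209 210 200 149]
 [110 101 101 102 105 124 153 177 195 201 204 208 208 207 196 140  89]
 [106 100 100 100 101 102 103 114 141 174 199 209 209 188 128  87  85]
 [100 102 101 100 101 101 101 101 102 109 121 159 173 115  86  84  83]
 [111 105 101 101 101 100 100 100 102 101 101 103 103  84  85  83  83]]
```

```bash
python3 -c "
from station import bot
print(bot.hand_in())"
```

```text
the job is handed in; nothing more can be done
None
```

I handed the job in after about 24 s of robot time: both brackets are seated in their marked nests, and the pin is through the rejected bracket's hole with its collar on the flange. My final checks agreed with this, but hand-in returned no verdict.

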